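# Load a stone pallet under the leaf spring of a setting stand

## Task

Press the blue stone pallet down hard with shut fingertips on its black thumb pad, and while keeping it pressed slide it along its sprung bed, under the steel crossbar and the brass leaf spring, until it is fully home against the red end stop; then let go and move clear. Do not grip or lift the pallet, and leave the other things on the bench where they are.

Things in the scene. Friction and masses are not known exactly. Their poses are not given: they have to be found in the camera images.
- stand: Fixed steel stand, base 270 x 110 x 8 mm. Origin on the bench; the base spans stand x -155 to 115 mm; its level +x is the way the pallet slides, z up. A steel crossbar spans the bed at stand x = 30 to 42 mm between posts at y = -47 and +47 mm: underside 27 mm, top 40 mm above the bench (post screws to 45). Face of the red end stop at stand x = 87 mm.
- pallet: Loose blue pallet 130 x 60 x 8 mm, about 0.14 kg, on the bed between 5 mm high lips. Origin: centre of its underside; x along it, front (red stones, flush) to the crossbar. Starts before the bar, origin at stand x = -70 to -40 mm, top 30 mm above the bench: 3 mm too high for the bar. Home: origin at stand x = 22 mm. It slips easily on the bed; its top grips fingertips well.
- thumb_pad (a point): Centre of the flush black ribbed thumb pad (44 x 46 mm) on the pallet's top face, 40 mm behind the pallet's centre; here to press. With the pallet home it is 48 mm before the crossbar.
- bed (a joint): Sprung aluminium bed that carries the pallet and sinks straight down: 0 = up, 0.007 m = fully down. With the pallet it takes about 7 N to start it and 1 N per further mm. It must be down more than 3 mm for the pallet to pass under the bar; 5 to 6 mm is good. Released with the pallet under the bar, it pushes the pallet up against the bar (about 0.003).
- leaf (a joint): Brass leaf spring, 18 mm wide, beyond the crossbar, sloping down to a nose 74 mm along stand x: 0 = at rest, about 0.14 rad when lifted by a pallet lying under it. It presses on the pallet with about 2 to 4 N.
- ring_block: Bystander: dark wooden block 45 x 45 x 30 mm with a ring standing on it (to 53 mm). Origin under its centre.
- stone_dish: Bystander: white dish 60 mm across, 18 mm high. Origin under its centre.
- wax_tin: Bystander: round tin 53 mm across, 23 mm high. Origin under its centre.
- pin_vice: Bystander: pin vice with pale bulb handle, about 140 mm long, lying. Origin on the bench at the handle's front end.
- bezel_tool: Bystander: setting tool with dark bulb handle, about 115 mm long, lying. Origin on the bench at the handle's front end.
- jar: Bystander: amber jar 56 mm across, 64 mm high, black lid. Origin under its centre.
- setting_mallet: Bystander: small wooden mallet, about 195 mm long, lying. Origin on the bench under its handle.
Mind the look-alikes: they are no part of the job. Several things have the shape of the pallet; the one meant has the colours described above.

How it is judged (in metres and radians):
On the way, in this order (a step that is already met when the one before it is completed fails the run):
1. the fingers press the pallet and its bed down while the pallet is still before the crossbar (value of joint bed above 0.0027 m and contact force between the fingers and pallet above 3 N and x of pallet in the frame of stand below -0.031 m), for 0.1 s.
2. the pallet, still pressed by the fingers, has gone under the crossbar and lifts the leaf spring (x of pallet in the frame of stand above 0.012 m and value of joint leaf above 0.005 rad and contact force between the fingers and pallet above 2 N), for 0.05 s.
At the end, for the whole second after the job is handed in: The pallet lies level and at rest within 3 mm of the red end stop, under the crossbar (the bed held down more than 1.5 mm by it) and lifting the leaf spring more than 0.06 rad (x of pallet in the frame of stand between 0.019 and 0.025 m and value of joint leaf above 0.06 rad and value of joint bed above 0.0015 m and angle between pallet's own z axis and vertical below 0.05 rad and linear speed of pallet below 0.01 m/s); the robot touches nothing.
It fails at once if the pallet is lifted more than 8 mm above where it lay, or tipped (z of pallet in the frame of stand above 0.03 m or angle between pallet's own z axis and vertical above 0.2 rad).
It fails at once if another thing on the bench is moved more than 20 mm (distance of any of ring_block, stone_dish, wax_tin, pin_vice, bezel_tool, jar, setting_mallet from where it was at the start of the episode above 0.02 m).
It also fails if it takes over 42 s, if anything falls off the work surface, if the arm or the gripper's body presses on something with over 40 N, if the wrist force passes 120 N, or if a joint passes its speed limit or range.

## Robot

A 6-joint arm with a two-finger parallel gripper is mounted at the origin on the work surface. World frame = base frame: x ahead of the robot, y to its left, z up, the work surface at z = 0. Lengths are in mm, angles in degrees, forces in N, time in s.
With the tool pointing down it reaches from about 375 to 900 mm from the base axis. Payload 3.1 kg.
Tool frame: the origin (TCP) lies midway between the tips of the shut fingers; the grasp point (between the pads) lies 19 mm behind it; z points along the fingers, y is the line along which they close (so a half turn about z gives the same grasp; the last joint's range is limited). The gripper opens to 85 mm and grips with 20 to 120 N. Pads are 22 mm wide; open, the fingers measure 114 mm over their backs; the gripper's body (76 mm by 85 mm) begins 54 mm behind the grasp point. The pads swing forward as they close: fully open they stand 13 mm farther back than shut.
Start: joints at [61.908, 30.224, 82.088, -0, 67.689, -10.227], TCP at [191.692, 594.854, 231.31] pointing down, gripper open.
Joint ranges: [-176.69, 176.69], [-43.24, 126.21], [12.49, 139.97], [-82, 262], [0, 151.66], [-163.58, 163.58]. Speed limits (degrees/s): [159.86, 159.86, 180, 180, 180, 180].

## Interface

Orientations are given as a 3x3 rotation matrix whose columns are the frame's x, y, z axes.
In Python, from workcell import r, vision gives the robot as it stands. Calls block until the motion is done:
- r.movep(position, orientation): joint-space move of the TCP to a pose.
- r.move_linear(position, ori=None, vel=150, max_force=None): straight line of the TCP; ori=None keeps the orientation; vel is the mean speed in mm/s. With max_force (N) it stops when the force on the tool has changed by that much, and returns True; else False.
- r.set_joints(angles): joint-space move.
- r.move_gripper(opening, force=None): finger opening in mm; force is the grip in N (None keeps the last); returns when the fingers have stopped.
- r.wait(seconds).
- r.solve_ik(position, orientation): joint angles nearest the present ones, or None.
- vision.snapshot(name): name is "side" or "top"; returns a dict with "pixels" (480x640x3 uint8, blue, green, red), "fov_y" (degrees; the focal length in pixels is half the picture's height over the tangent of half this angle, whatever the lens; pixels are square), "cx", "cy" (the principal point, pixels), "world_to_cam" (4x4, takes a point from world to camera coordinates). Camera axes: x right, y up, looking along -z (the intrinsics and any distortion apply to the point x, -y, -z); pixel columns grow to the right and rows downward; lengths in mm; the calibration is good to about 2 mm. A picture is of the moment at which its call begins. There is no depth.
A pose or a line that the arm cannot do raises r.Unreachable and nothing moves.
- r.finish_job(): hands the job in; it is judged then, once.
Readings, each from a call of its own:
- r.get_time_s(): time.
- r.get_joint_pos(): joint angles.
- r.get_joint_vel(): joint speeds.
- r.get_joint_efforts(): joint torques, N m.
- r.get_tool_pos(): TCP position.
- r.get_eef_rot(): TCP orientation.
- r.get_wrist_force(): force on the tool from outside, world axes, zero at the start.
- r.get_torque(): the same for the moment, N m.
- r.get_gripper_width(): finger opening in mm.
- r.get_grip_force(): force on a finger pad.
Only numpy, scipy, OpenCV 4.12 (cv2) and the standard library are available. Lean on these libraries where they do the work, as an engineer would, in place of code of your own. Each camera call takes 0.05 s, during which the arm holds its last target. There are 200 camera calls.

## Working session

There is one attempt and no reset: what is moved stays moved. The work goes in short steps, each a Python script; the robot and the scene stay as the last script left them, time stands still between calls to the robot, and variables do not carry over. Pictures are saved under pics/ and viewed, at most 10 in all, crops included, and the job is handed in when it is done.

```bash
mkdir -p pics; ls
python3 - <<'E'
from workcell import r, vision
import cv2
for n in("side","top"):
    s=vision.snapshot(n); cv2.imwrite(f"pics/{n}0.png",s["pixels"])
    print(n,{k:(v if k!="pixels" else v.shape) for k,v in s.items()})
print(r.get_time_s())
E
```

```text
pics
side {'pixels': (480, 640, 3), 'fov_y': 45.36365202920156, 'cx': 320.2769488876487, 'cy': 243.7446096948399, 'world_to_cam': array([[ 7.17114190e-01, -6.96954199e-01, -1.44354083e-03,
        -3.84482245e+02],
       [ 5.21694697e-01,  5.35409443e-01,  6.64207326e-01,
        -2.73521173e+02],
       [-4.62149199e-01, -4.77065586e-01,  7.47547018e-01,
        -9.42744507e+02],
       [ 0.00000000e+00,  0.00000000e+00,  0.00000000e+00,
         1.00000000e+00]])}
top {'pixels': (480, 640, 3), 'fov_y': 51.46580194117455, 'cx': 314.23539931068063, 'cy': 240.0993317151578, 'world_to_cam': array([[ 1.24337893e-02, -9.99917284e-01, -3.29020107e-03,
        -3.49415612e+01],
       [ 9.97652733e-01,  1.21839054e-02,  6.73838012e-02,
        -5.37438463e+02],
       [-6.73381400e-02, -4.12031408e-03,  9.97721704e-01,
        -1.19219244e+03],
       [ 0.00000000e+00,  0.00000000e+00,  0.00000000e+00,
         1.00000000e+00]])}
0.1
```

View pics/top0.png

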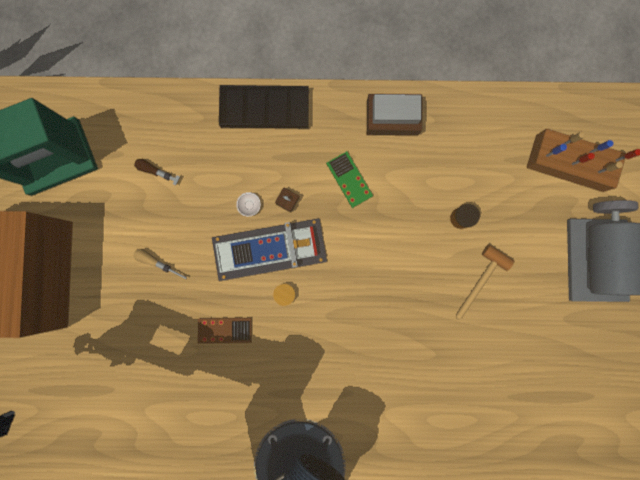

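View pics/side0.png

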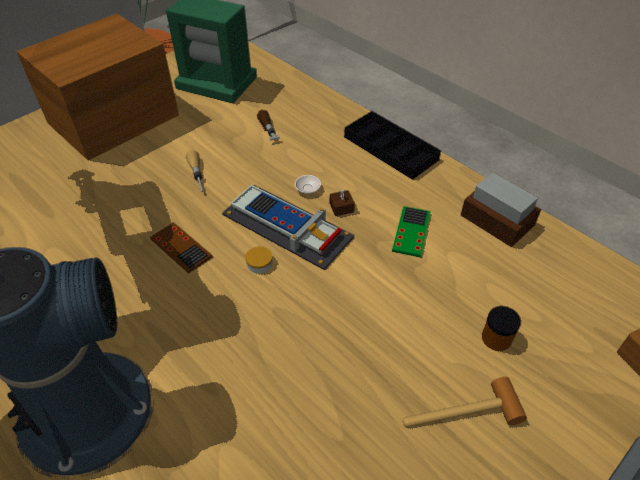

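Three pallet shapes show in the top view: blue on the stand (262,248), green (350,180) and brown (225,330). Only the blue one has blue stone, red stones, a black pad and the stand. I'll confirm it in an enlarged crop.

Run:
```python
import cv2
i=cv2.imread("pics/top0.png")[210:290,205:335]
cv2.imwrite("pics/topc.png",cv2.resize(i,None,fx=6,fy=6,interpolation=cv2.INTER_CUBIC))
i=cv2.imread("pics/side0.png")[175:275,215:360]
cv2.imwrite("pics/sidec.png",cv2.resize(i,None,fx=5.5,fy=5.5,interpolation=cv2.INTER_CUBIC))
```

```text
(no output)
```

View pics/topc.png

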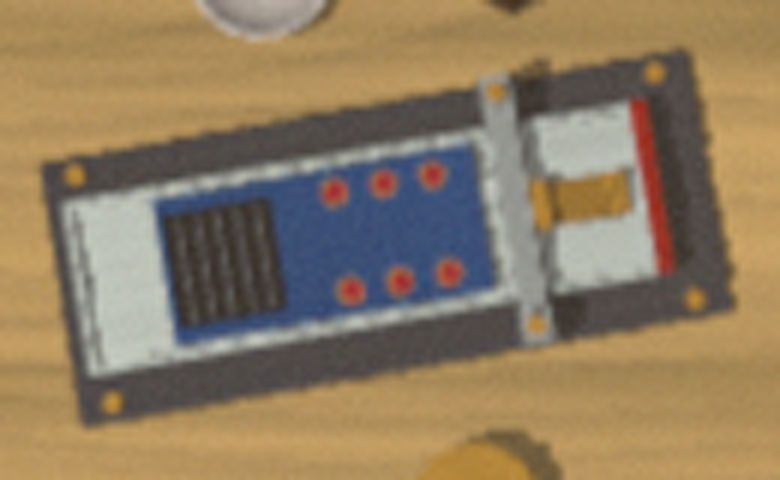

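View pics/sidec.png

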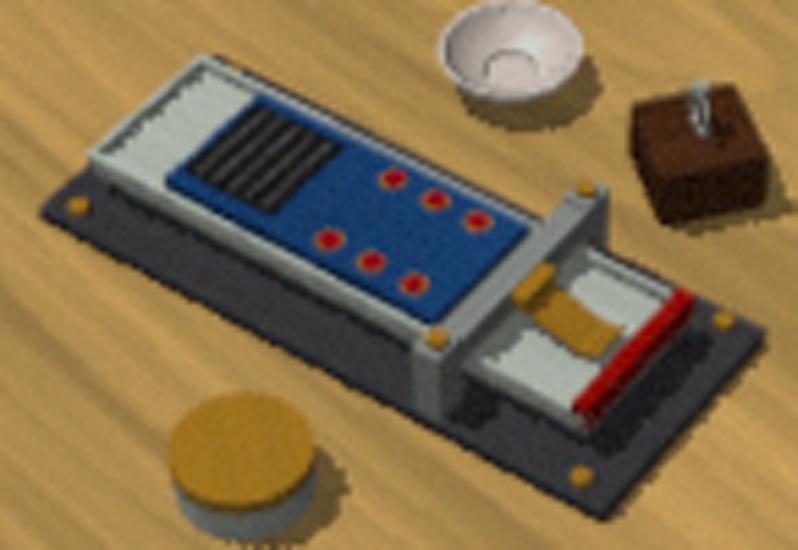

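The crop confirms it: blue pallet, six red stones facing the crossbar, and the black ribbed pad at top px about (242,254). The front edge is just short of the bar. Next I'll fit the stand pose and pallet offset over both views.

```bash
cat > h.py <<'E'
import numpy as np
def proj(s,P):
    P=np.atleast_2d(P); c=P@s["world_to_cam"][:3,:3].T+s["world_to_cam"][:3,3]
    f=240/np.tan(np.radians(s["fov_y"]/2))
    return np.c_[s["cx"]+f*c[:,0]/-c[:,2], s["cy"]+f*c[:,1]/c[:,2]]
def st2w(p,P):
    a=p[2]; P=np.atleast_2d(P)
    return np.c_[p[0]+np.cos(a)*P[:,0]-np.sin(a)*P[:,1], p[1]+np.sin(a)*P[:,0]+np.cos(a)*P[:,1], P[:,2]]
E
python3 - <<'E'
from h import *
from workcell import r,vision
from scipy.optimize import least_squares
T,S=vision.snapshot("top"),vision.snapshot("side")
un=lambda a,k,o:(np.array(a,float)+.5)/k-.5+o
base=np.array([[-155,55,8],[115,55,8],[115,-55,8],[-155,-55,8]],float)
pal=np.array([[-65,30,30],[65,30,30],[65,-30,30],[-65,-30,30],[-40,0,30]],float)
tb=un([(43,163),(688,50),(737,308),(83,425)],6,[205,210]); tp=un([(155,200),(475,145),(497,288),(178,343),(224,263)],6,[205,210])
sb=un([(765,330),(605,520),(40,213)],5.5,[215,175]); sp=un([(260,95),(527,230),(445,322),(168,183),(265.5,158)],5.5,[215,175])
def res(p,c):
    o=[]
    B=st2w(p,base); P=st2w(p,pal+[p[3],0,0])
    if 't' in c: o+=[proj(T,B)-tb,proj(T,P)-tp]
    if 's' in c: o+=[proj(S,B[1:])-sb,proj(S,P)-sp]
    return np.vstack(o).ravel()
for c in('t','s','ts'):
    q=least_squares(res,[550,60,np.radians(-80),-50],args=(c,),loss='soft_l1')
    print(c,q.x[:2].round(1),np.degrees(q.x[2]).round(2),q.x[3].round(1)); print(res(q.x,c).reshape(-1,2).round(1).tolist())
np.save("fit.npy",q.x)
print("pad",st2w(q.x,[[q.x[3]-40,0,30]]))
E
```

```text
t [519.   61.9] -79.29 -43.3
[[-0.5, -0.2], [0.4, -0.5], [0.1, 0.6], [0.1, 0.4], [-0.3, -0.3], [-0.4, -0.4], [0.2, 0.2], [-0.0, 0.5], [0.5, -0.3]]
s [518.2  59.4] -79.02 -42.7
[[1.1, 0.1], [0.1, -0.6], [-0.7, -0.4], [0.5, -0.2], [0.8, -0.2], [-1.4, 0.4], [-0.5, -0.1], [-0.1, 1.0]]
ts [518.9  61. ] -79.22 -43.1
[[-0.1, -0.1], [0.7, -0.4], [0.5, 0.7], [0.5, 0.5], [0.2, -0.1], [0.1, -0.4], [0.7, 0.3], [0.5, 0.6], [1.0, -0.2], [0.7, -0.3], [-0.4, -1.1], [-0.8, -1.1], [0.3, -0.8], [0.4, -0.8], [-2.0, -0.2], [-0.8, -0.8], [-0.4, 0.3]]
pad [[503.32914668 142.56979876  30.        ]]
```

The views agree within 3 mm: stand at (519,61), yaw -79.2°, and pallet x about -43, inside the stated -70 to -40. Next I'll approach the pad with the fingers shut.

Run:
```python
from h import *
from workcell import r,vision
import cv2
p=np.load("fit.npy"); a=p[2]
u=np.array([np.cos(a),np.sin(a),0]); z=np.array([0,0,-1.])
best=None
pad=st2w(p,[[p[3]-40,0,30]])[0]
for k in range(4):
    y=np.array([np.cos(a+k*np.pi/2),np.sin(a+k*np.pi/2),0]); R=np.c_[np.cross(y,z),y,z]
    q=r.solve_ik(pad+[0,0,60],R)
    if q is not None:
        print(k,np.round(q,1))
        d=abs(q[5]-r.get_joint_pos()[5])+(0 if k%2 else 1000)   # prefer closing line across the bed
        if best is None or d<best[0]: best=(d,R)
R=best[1]; np.save("R.npy",R)
r.move_gripper(0,40)
r.move_linear([250,400,231],vel=250)
r.movep(pad+[0,0,70],R)
r.move_linear(pad+[0,0,15],vel=80)
r.wait(.2)
print(r.get_time_s(),r.get_tool_pos(),pad,r.get_wrist_force())
s=vision.snapshot("side")["pixels"]; t=vision.snapshot("top")["pixels"]
c=lambda i,y,x:cv2.resize(i[y:y+100,x:x+130],None,fx=3,fy=4.5,interpolation=cv2.INTER_CUBIC)
c=lambda i,y,x:cv2.resize(i[y:y+130,x:x+130],None,fx=3,fy=3,interpolation=cv2.INTER_CUBIC)
cv2.imwrite("pics/app.png",np.hstack([c(t,180,205),c(s,150,220)]))
```

```text
0 [  3.6  35.  103.5  -0.   41.5  82.8]
1 [  3.6  35.  103.5  -0.   41.5  -7.2]
2 [  3.6  35.  103.5  -0.   41.5 -97.2]
4.4 [503.71897549 142.59137757  45.5255354 ] [503.32914668 142.56979876  30.        ] [-0.68900152  0.49497425  0.8676497 ]
```

View pics/app.png

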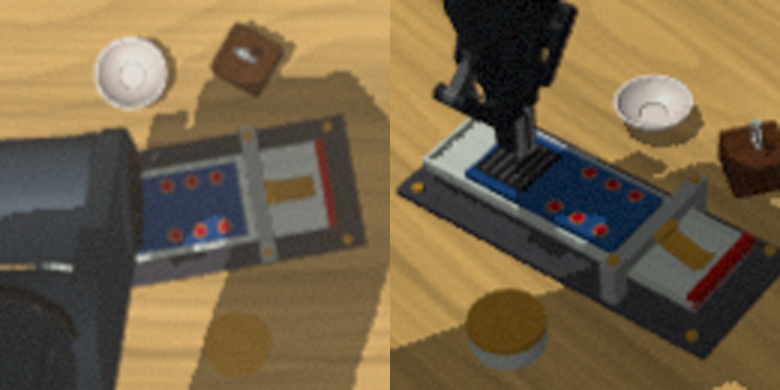

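In the side half of the picture, the shut tips at crop (520,150) hover over the black pad. Now I'll touch down and press.

Run:
```python
from h import *
from workcell import r
p=np.load("fit.npy"); 
F0=np.array(r.get_wrist_force())
hit=r.move_linear(np.array(r.get_tool_pos())*[1,1,0]+[0,0,24],vel=12,max_force=4)
t=np.array(r.get_tool_pos()); print("touch",hit,t,np.array(r.get_wrist_force())-F0,r.get_time_s())
if hit and 26<t[2]<33:
    for d in (24.5,):
        r.move_linear([t[0],t[1],d],vel=10,max_force=30); r.wait(.3)
        print(d,r.get_tool_pos(),np.array(r.get_wrist_force())-F0,r.get_time_s())
np.save("F0.npy",F0)
```

```text
touch True [503.50380438 142.57536949  29.75952355] [-0.41678523 -0.45090439  7.60851093] 5.6917
24.5 [503.67447658 142.58344214  25.69195197] [-0.97856173 -1.17830011 11.39401081] 6.625
```

Run:
```python
from h import *
from workcell import r
p=np.load("fit.npy"); a=p[2]; u=np.array([np.cos(a),np.sin(a),0]); n=np.array([-u[1],u[0],0])
F0=np.load("F0.npy"); s0=st2w(p,[[p[3]-40,0,0]])[0]
def rep(l):
    t=np.array(r.get_tool_pos()); F=np.array(r.get_wrist_force())-F0
    print(l,"along %.1f lat %.1f z %.1f | F along %.1f lat %.1f z %.1f t %.1f"%((t-s0)@u,(t-s0)@n,t[2],F@u,F@n,F[2],r.get_time_s()))
    return F
r.move_linear(s0+[0,0,23],vel=10); r.wait(.3); rep("press")
for d in (15,30,45,58):
    h=r.move_linear(s0+u*d+[0,0,23],vel=25,max_force=15); F=rep(d)
    if h or abs(F@u)>9: print("STOP",h); break
```

```text
press along 0.0 lat 0.4 z 24.4 | F along -0.3 lat -1.4 z 12.2 t 7.2
15 along 15.3 lat 1.7 z 24.6 | F along -0.5 lat 0.7 z 12.8 t 8.0
30 along 30.3 lat 1.7 z 24.6 | F along 0.5 lat -0.7 z 12.8 t 8.7
45 along 45.4 lat 1.7 z 24.6 | F along -0.1 lat -0.3 z 12.8 t 9.5
58 along 58.2 lat 1.2 z 24.3 | F along -0.9 lat -1.0 z 11.0 t 10.1
```

Run:
```python
from workcell import r,vision
import cv2,numpy as np
s=vision.snapshot("side")["pixels"]
cv2.imwrite("pics/mid.png",cv2.resize(s[165:275,220:365],None,fx=5,fy=5,interpolation=cv2.INTER_CUBIC))
```

```text
(no output)
```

View pics/mid.png

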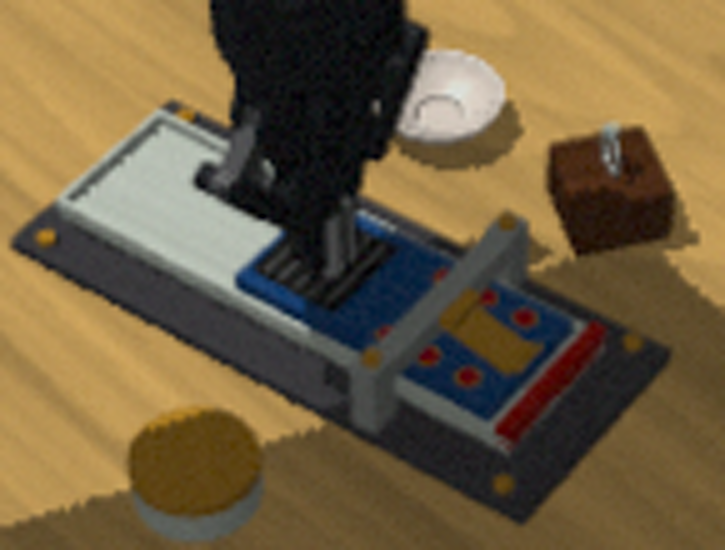

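The pallet is under the bar and the leaf (nose on it near crop (520,355)), a few mm short of the red stop. Now I'll push on until it seats.

Run:
```python
from h import *
from workcell import r,vision
import cv2
p=np.load("fit.npy"); a=p[2]; u=np.array([np.cos(a),np.sin(a),0]); n=np.array([-u[1],u[0],0])
F0=np.load("F0.npy"); s0=st2w(p,[[p[3]-40,0,0]])[0]
def rep(l):
    t=np.array(r.get_tool_pos()); F=np.array(r.get_wrist_force())-F0
    print(l,"along %.1f lat %.1f z %.1f | F along %.1f lat %.1f z %.1f t %.1f"%((t-s0)@u,(t-s0)@n,t[2],F@u,F@n,F[2],r.get_time_s()))
    return F
for d in range(60,73):
    r.move_linear(s0+u*d+[0,0,23],vel=12); r.wait(.1); F=rep(d)
    if F@u<-5: break
t=np.array(r.get_tool_pos())
r.move_linear([t[0],t[1],60],vel=40); rep("up")
r.move_linear([t[0]-40,t[1]+60,170],vel=120); r.movep([350,330,230],np.load("R.npy"))
r.wait(.3); print(r.get_time_s())
T,S=vision.snapshot("top")["pixels"],vision.snapshot("side")["pixels"]
c=lambda i,y,x:cv2.resize(i[y:y+130,x:x+130],None,fx=3,fy=3,interpolation=cv2.INTER_CUBIC)
cv2.imwrite("pics/end.png",np.hstack([c(T,180,205),c(S,150,230)]))
```

```text
60 along 60.0 lat 1.1 z 24.2 | F along -1.2 lat 0.2 z 10.1 t 10.6
61 along 60.9 lat 1.1 z 24.2 | F along -1.5 lat -0.2 z 9.8 t 11.0
62 along 61.9 lat 1.1 z 24.2 | F along -1.1 lat -0.3 z 10.0 t 11.3
63 along 62.9 lat 1.1 z 24.2 | F along -1.5 lat -0.0 z 9.1 t 11.7
64 along 63.9 lat 1.1 z 24.2 | F along -1.2 lat -0.4 z 10.2 t 12.0
65 along 64.9 lat 1.1 z 24.2 | F along -1.9 lat 0.1 z 10.3 t 12.4
66 along 65.8 lat 1.0 z 24.2 | F along -1.8 lat -1.5 z 10.0 t 12.7
67 along 66.7 lat 1.0 z 24.2 | F along -2.3 lat 0.2 z 10.3 t 13.1
68 along 67.6 lat 1.0 z 24.2 | F along -2.9 lat 0.6 z 10.0 t 13.4
69 along 68.6 lat 1.0 z 24.2 | F along -2.9 lat 0.7 z 10.0 t 13.8
70 along 69.6 lat 0.9 z 24.2 | F along -2.0 lat -0.1 z 9.6 t 14.1
71 along 70.6 lat 0.9 z 24.2 | F along -3.5 lat 0.3 z 10.5 t 14.5
72 along 71.6 lat 0.9 z 24.2 | F along -2.3 lat -0.6 z 10.2 t 14.8
up along 71.6 lat 0.7 z 59.8 | F along -0.4 lat -0.9 z 0.7 t 15.9
18.3917
```

View pics/end.png

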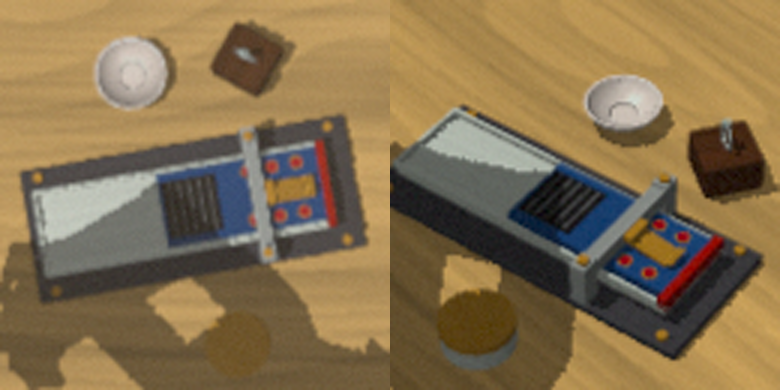

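The pallet looks seated under the bar and leaf. The push force stayed low, though, so I'll measure the gap at the red stop.

Run:
```python
from h import *
from workcell import r,vision
import cv2
from scipy.optimize import least_squares
p=np.load("fit.npy")
T,S=vision.snapshot("top"),vision.snapshot("side")
t=T["pixels"]; 
# unrotated profile along the stand axis: sample top image on the pallet's plane at several y
for y in (-22,22):
  out=[]
  for x in np.arange(60,100,1.5):
    uv=proj(T,st2w(p,[[x,y,27]]))[0]
    b=cv2.getRectSubPix(t.astype(np.float32),(1,1),tuple(map(float,uv)))[0,0]; out.append((x,*map(int,b)))
  print(y,out)
for y in (-25,25,0):
  out=[]
  for x in np.arange(-55,-34,1.5):
    uv=proj(T,st2w(p,[[x,y,27]]))[0]
    b=cv2.getRectSubPix(t.astype(np.float32),(1,1),tuple(map(float,uv)))[0,0]; out.append((x,*map(int,b)))
  print(y,out)
c=lambda i,y,x:cv2.resize(i[y:y+50,x:x+40],None,fx=10,fy=10,interpolation=cv2.INTER_CUBIC)
cv2.imwrite("pics/gap.png",np.hstack([c(t,215,285),c(S["pixels"],215,310)]))
```

```text
-22 [(np.float64(60.0), 117, 83, 67), (np.float64(61.5), 112, 87, 83), (np.float64(63.0), 102, 91, 106), (np.float64(64.5), 89, 92, 132), (np.float64(66.0), 75, 84, 146), (np.float64(67.5), 67, 79, 153), (np.float64(69.0), 70, 81, 154), (np.float64(70.5), 79, 87, 145), (np.float64(72.0), 90, 94, 131), (np.float64(73.5), 108, 84, 89), (np.float64(75.0), 118, 79, 64), (np.float64(76.5), 120, 79, 57), (np.float64(78.0), 121, 80, 57), (np.float64(79.5), 121, 81, 58), (np.float64(81.0), 120, 81, 60), (np.float64(82.5), 115, 78, 76), (np.float64(84.0), 105, 74, 102), (np.float64(85.5), 71, 60, 135), (np.float64(87.0), 45, 51, 157), (np.float64(88.5), 36, 50, 157), (np.float64(90.0), 35, 50, 147), (np.float64(91.5), 39, 51, 131), (np.float64(93.0), 44, 53, 91), (np.float64(94.5), 47, 55, 68), (np.float64(96.0), 47, 58, 64), (np.float64(97.5), 52, 60, 66), (np.float64(99.0), 59, 63, 70)]
22 [(np.float64(60.0), 116, 82, 68), (np.float64(61.5), 106, 83, 97), (np.float64(63.0), 89, 82, 127), (np.float64(64.5), 65, 76, 159), (np.float64(66.0), 54, 63, 163), (np.float64(67.5), 49, 51, 160), (np.f
[... 1445 characters left out ...]
, 115, 101, 91), (np.float64(-43.0), 103, 79, 65), (np.float64(-41.5), 99, 70, 57), (np.float64(-40.0), 100, 69, 58), (np.float64(-38.5), 99, 72, 59), (np.float64(-37.0), 98, 72, 61), (np.float64(-35.5), 96, 70, 61)]
0 [(np.float64(-55.0), 107, 115, 113), (np.float64(-53.5), 108, 116, 113), (np.float64(-52.0), 109, 113, 114), (np.float64(-50.5), 108, 114, 114), (np.float64(-49.0), 107, 114, 113), (np.float64(-47.5), 106, 110, 108), (np.float64(-46.0), 100, 99, 96), (np.float64(-44.5), 86, 80, 76), (np.float64(-43.0), 68, 63, 62), (np.float64(-41.5), 51, 50, 52), (np.float64(-40.0), 47, 49, 54), (np.float64(-38.5), 46, 50, 55), (np.float64(-37.0), 47, 53, 57), (np.float64(-35.5), 44, 52, 57)]
```

View pics/gap.png

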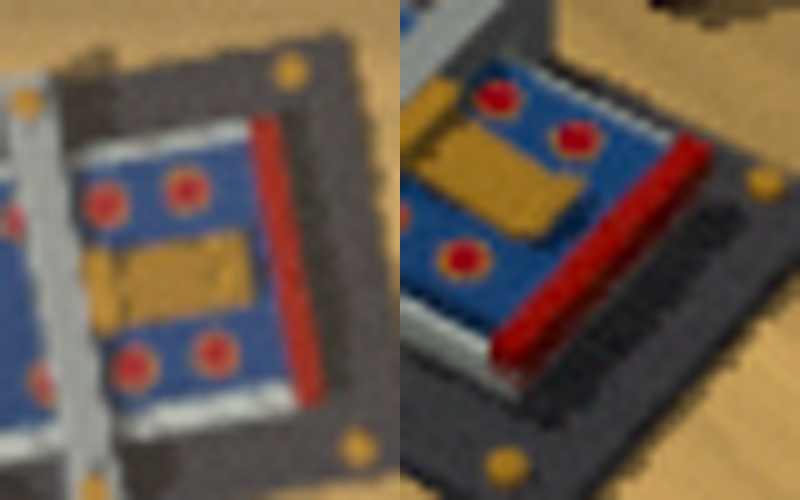

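The blue runs straight into the red stop with no pale bed showing between them. The rear edge is at -44.8 and the stop face at about 85.2, a span of 130 mm that equals the pallet's length, so the gap is about 0. Handing in.

```bash
python3 -c "
from workcell import r
print(r.get_time_s()); print(r.finish_job())"
```

```text
18.5917
the job is handed in; nothing more can be done
None
```

I pressed the blue pallet down and slid it under the crossbar and leaf spring until it was home against the red end stop (no gap visible in the camera images); I then moved the arm clear and handed the job in at 18.6 s, with no verdict returned.

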